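Sweep the worn bike parts into the bin and shut its lid

ROBOT

A 7-joint arm with a two-finger parallel gripper is mounted at the origin on the work surface. World frame = base frame: x ahead of the robot, y to its left, z up, the work surface at z = 0. Lengths are in m, angles in rad, forces in N, time in s.
With the tool pointing down it reaches from about 0.35 to 0.9 m from the base axis. Payload 8.1 kg.
Tool frame: the origin (TCP) lies on the centre line of the jaws, within the pads' length; the fingertips stand 19 mm ahead of it and the grasp point (between the pads) is the TCP; z points along the fingers, y is the direction in which the jaws open and shut (so a half turn about z gives the same grasp; the last joint's range is limited). The gripper opens to 92 mm and grips with 3 to 60 N. Pads are 19 mm wide; open, the fingers measure 130 mm over their backs; the gripper's body (75 mm by 190 mm) begins 47 mm behind the grasp point.
Start: joints at [-1.318, 0.434, 0.025, 1.573, -0.012, 1.134, -0.075], TCP at [0.218, 0.586, 0.221] pointing down, gripper open.
Joint ranges: [-2.62, 2.62], [-0.44, 2.09], [-1.27, 1.32], [0.08, 2.57], [-1.32, 4.46], [0.12, 2], [-2.74, 2.74]. Speed limits (rad/s): [2.22, 2.22, 3.01, 3.01, 3.14, 3.14, 3.14].

INTERFACE

Orientations are given as a rotation vector (axis times angle).
In Python, from cell import monitor, imaging, workorder, outline_of gives the robot as it stands.
- The arm moves only by the tool move_arm, never from a script. Its argument "series" is a list of rows, each a list of 6 numbers: the shift along the world's x, y, z in cm, then the turn, a rotation vector about the world's x, y, z in degrees. A call has 1 to 8 rows; each row shifts and turns the commanded pose from where the row before left it; what a row does not reach is not made up. A row lasts 1/10 s, in which the tool goes at most 50 mm and 8.59 degrees, less where a joint would pass 70% of its speed; a pose out of reach is approached as far as the arm can. A call with a gripper value outside its range is refused whole. "grip" is the opening, from 0 (shut) to 1 (fully open), set as the call begins (left out, the last holds). The fingers move at their own pace and stop on an object; "force" is the grip in N (left out, the last holds). Time passes only in rows, so rows that do not move let the fingers close. It gives the time, the measured TCP pose, the force and the opening at its end, in the units of the state.
- monitor.observe(): the state, without advancing time (a new reading comes with each control period).
- imaging.get_image(name): name is "side" or "top" or "wrist"; returns a dict with "color" (400x640x3 uint8, red, green, blue), "fx", "fy", "cx", "cy" (pixels), "rvec" (rotation vector, rad) and "tvec" (3), from world to camera coordinates, as OpenCV has them; the wrist camera has in their place "mount" (4x4, takes a point from camera to tool coordinates, whose origin is the TCP and whose axes are the flange's). Camera axes: x right, y down, z forward; pixel columns grow to the right and rows downward; lengths in m; the calibration is good to about 2 mm. A picture is of the moment at which its call begins: read the wrist's pose just before it. There is no depth.
- workorder.sign_off(): hands the job in, once; it reports no verdict.
Trained networks look in the newest picture that a camera, given by its name, has taken for a name from the list of things; names that differ only in an ending like _2 or _b are one class to them, and where a whole thing is asked for, a point or a joint stands for the part that bears it (a point fixed in the world has none). Each returns a list of dicts, best first, with "p" (0 to 1); they miss things now and then, are a little off and sometimes report something else, mostly with a low value. They report only what shows in the picture. A call takes as long as a camera call.
- outline_of(camera, thing): "mask" (400x640 bool, what is visible of it) and "rect" ([left, top, width, height] in pixels, round what is visible of it).
The state is a dict: "clock": time; "joints": joint angles; "dq": joint speeds; "joint_efforts": joint torques, N m; "position": TCP position; "ee_rot": TCP orientation; "force": force on the tool from outside, world axes, zero at the start; "ft_torque": the same for the moment, N m; "width": opening from 0.0 (shut) to 1.0 (fully open).
Only numpy, scipy, OpenCV 4.12 (cv2) and the standard library are available. Lean on these libraries where they do the work, as an engineer would, in place of code of your own. Each camera call takes 0.05 s, during which the arm holds its last target. There are 200 camera calls.

TASK

Sweep the two worn jockey wheels and the worn brake shoe across the top of the green tool chest into the open bin clipped to its end, pushing them along without picking them up, then push the bin's lid fully shut. Leave the derailleur cage, the multitool, the tub and the things on the bench where they are.

Things in the scene. Friction and masses are not known exactly. Their poses are not given: they have to be found in the camera images.
- chest: Green plywood tool chest fixed to the bench, 280 (x) x 340 (y) x 120 mm high; place and heading vary. Origin: centre of its underside, on the bench. Its flat top, at z 120 mm, has a rim 8 mm wide, 10 mm high along the -x (front), +x and +y edges. The rim of the -y edge has a gap at x -78 to 78 mm: parts pushed along -y through it drop into the bin hung there
- bin_floor (a point): Centre of the inner floor of the grey plastic bin clipped to the chest's -y end: at x 0, y -226.5, z 36 mm in the chest's frame; axes parallel to the chest's. Inside 158 (x) x 104 (y) mm and 81 mm deep, walls 3 mm; its rim is 3 mm lower than the chest's top and its mouth begins 4.5 mm beyond the chest's edge
- bin_lid (a joint): Hinge of the bin's grey lid, rad: 0 shut (level on the rim), 1.57 upright, 1.95 its stop, leaning outward; starts open at 1.55 to 1.9. A plate 164 (x) x 110 x 4 mm hinged on the bin's outer (-y) rim: open, it stands beyond the bin; it shuts towards the chest (+y) and down. Stiff hinge, stays at any angle; 1 to 2 N at the free half moves it. Shut, its top is 1.5 mm above the chest's top
- lid_hinge (a point): Middle of the lid's hinge line, on the bin's outer rim: in the chest's frame x 0, y -281.5, z 117.5 mm
- lid_edge (a point): Middle of the lid's free edge, 110 mm from the hinge; moves with the lid
- jockey_a: Worn derailleur jockey wheel (small toothed pulley), black plastic with an aluminium hub, 42 mm across, 9 mm thick, 12 g, lying flat on the chest's top. Origin: centre of its underside, z is its axle
- jockey_b: The other worn jockey wheel, the same as jockey_a
- shoe: Worn rim-brake shoe, a bar of black rubber in an aluminium holder, 55 (x) x 13 (y) x 12 mm high, 18 g, lying on the chest's top, its length roughly along the chest's x. Origin: centre of its underside
- cage: Derailleur cage, leave alone: two slotted aluminium plates bolted together, 93 x 28 x 16 mm, lying near the chest's front (-x) rim with its length (own x) along the rim. Origin: centre of its underside
- multitool: Folding multitool, leave alone: black sides with steel blades between, 86 x 36 x 18 mm, lying near the chest's back (+x) rim with its length (own x) along the rim. Origin: centre of its underside
- tub: White screw-lid grease tub, leave alone: 47 mm across, 36 mm high, standing near the chest's back (+x) rim. Origin: centre of its underside
- wrench: Steel crank bolt wrench, leave alone: 190 mm long, socket 24 mm high, lying on the bench. Origin: middle of its length, on the bench
- pick: Grey silicone-tipped pick, leave alone: 160 mm long, 11 mm thick, lying on the bench. Origin: about the middle, on the bench
- lube: White drip bottle, leave alone: 40 mm across, 115 mm high, standing on the bench. Origin: centre of its underside
- mug: White mug, leave alone: 80 mm across, 90 mm high, standing on the bench. Origin: centre of its underside

How it is judged:
By the outcome, as a careful person would: the job done as asked, in the order asked, and still so for the second after the job is handed in, with the robot touching nothing.
It also fails if it takes over 61 s, if anything falls off the work surface, if the arm or the gripper's body presses on something with over 40 N, if the wrist force passes 120 N, or if a joint passes its speed limit or range.

## Working session

There is one attempt and no reset: what is moved stays moved. The work goes in short steps, Python scripts to look and compute and a tool call to move; the robot and the scene stay as the last step left them, time stands still between calls to the robot, and variables do not carry over. Pictures are saved under pics/ and viewed, about 8 in all and at most 12, crops included, and the job is handed in when it is done.

Besides the shell and the picture viewer there is one more tool, called after ">>>" by a JSON object that holds its "api" and its "payload", one argument or row to a line. move_arm: Moves the arm, as the interface text tells. Its arguments: {"type":"object","properties":{"series":{"type":"array"},"grip":{"type":"number"},"force":{"type":"number"}},"required":["series"]}

```bash
mkdir -p pics
cat > h.py <<'E'
import numpy as np,cv2
from cell import monitor,imaging,workorder,outline_of
def cam(im):
    R=cv2.Rodrigues(np.array(im['rvec'],float))[0];t=np.array(im['tvec'],float);return R,t
def ray(im,u,v,z):
    R,t=cam(im);d=R.T@np.array([(u-im['cx'])/im['fx'],(v-im['cy'])/im['fy'],1]);o=-R.T@t
    return o+d*(z-o[2])/d[2]
def proj(im,P):
    R,t=cam(im);c=R@np.array(P)+t;return im['fx']*c[0]/c[2]+im['cx'],im['fy']*c[1]/c[2]+im['cy']
E
python3 - <<'E'
from h import *
s=monitor.observe();print({k:np.round(v,3) for k,v in s.items()})
for c in('top','side'):
    im=imaging.get_image(c);cv2.imwrite(f'pics/{c}0.png',im['color'][:,:,::-1]);R,t=cam(im);print(c,-R.T@t,im['fx'])
    for n in('chest','bin_lid','bin_floor','jockey_a','shoe','cage','multitool','tub','mug','lube'):
        for o in outline_of(c,n)[:3]:
            if o['p']<.3: continue
            m=o['mask'];ys,xs=np.nonzero(m);z={'chest':.12,'mug':.09,'lube':.115,'tub':.156}.get(n,.13)
            print(n,round(o['p'],2),o['rect'],np.round(ray(im,xs.mean(),ys.mean(),z),3))
E
```

```text
{'clock': np.float64(0.0), 'joints': array([-1.318,  0.435,  0.025,  1.574, -0.012,  1.134, -0.075]), 'dq': array([-0.001, -0.   , -0.001, -0.   , -0.   , -0.   ,  0.002]), 'joint_efforts': array([-0.0000e+00, -6.6785e+01,  9.8500e-01, -3.1448e+01, -6.1000e-02,
        4.3000e-02,  0.0000e+00]), 'position': array([0.218, 0.585, 0.22 ]), 'ee_rot': array([-5.560e-01, -3.092e+00,  3.000e-03]), 'force': array([0.475, 0.132, 0.535]), 'ft_torque': array([-0.008,  0.012,  0.012]), 'width': np.float64(0.999)}
top [0.42680409 0.02343563 1.32180874] 421.8216159384883
chest 0.75 [215.8, 142.4, 189.5, 119.1] [0.511 0.06  0.12 ]
chest 0.47 [374.5, 148.9, 29.1, 57.2] [ 0.563 -0.182  0.12 ]
chest 0.34 [282.6, 201.9, 19.3, 15.9] [0.475 0.105 0.12 ]
bin_lid 0.84 [375.9, 147.2, 31.4, 66.2] [ 0.561 -0.181  0.13 ]
bin_lid 0.34 [218.4, 143.4, 185.9, 119.5] [0.51  0.059 0.13 ]
bin_floor 0.74 [341.3, 150.0, 66.4, 66.5] [ 0.549 -0.128  0.13 ]
bin_floor 0.42 [218.1, 143.7, 185.1, 116.9] [0.511 0.058 0.13 ]
jockey_a 0.57 [285.8, 200.9, 11.9, 18.3] [0.475 0.105 0.13 ]
jockey_a 0.42 [312.1, 174.5, 15.6, 15.6] [0.561 0.024 0.13 ]
shoe 0.58 [374.3, 147.8, 29.2, 61.3] [ 0.562 -0.181  0.13 ]
shoe 0.49 [254.0, 185.4, 8.6, 18.2] [0.518 0.201 0.13 ]
cage 0.76 [249.2, 231.2, 32.2, 15.2] [0.393 0.169 0.13 ]
multitool 0.79 [270.6, 151.6, 31.2, 19.7] [0.612 0.12  0.13 ]
tub 0.52 [233.3, 162.3, 16.0, 15.3] [0.588 0.24  0.156]
mug 0.81 [148.5, 177.9, 40.8, 41.8] [0.512 0.464 0.09 ]
side [-0.16776135  1.20673871  1.20614656] 486.1826362666064
chest 0.76 [254.8, 141.7, 110.0, 132.4] [0.477 0.224 0.12 ]
bin_lid 0.59 [319.5, 140.0, 17.0, 24.2] [ 0.66  -0.245  0.13 ]
bin_floor 0.8 [319.7, 139.8, 14.7, 20.8] [ 0.661 -0.249  0.13 ]
shoe 0.48 [321.1, 144.5, 14.2, 17.2] [ 0.66  -0.249  0.13 ]
tub 0.66 [264.0, 217.0, 16.4, 15.1] [0.58  0.259 0.156]
mug 0.61 [232.3, 279.5, 35.2, 43.1] [0.494 0.508 0.09 ]
lube 0.71 [234.4, 279.6, 33.2, 40.4] [0.48  0.523 0.115]
```

```bash
python3 -c "
import cv2
a=cv2.imread('pics/top0.png')[120:280,190:430];cv2.imwrite('pics/top0c.png',cv2.resize(a,(792,528),interpolation=2))"
```

```text
(no output)
```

View pics/top0c.png

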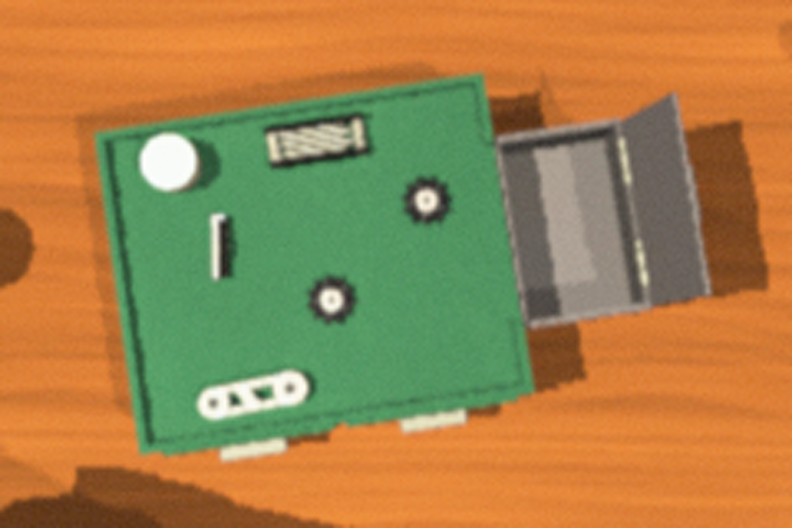

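View pics/top0.png

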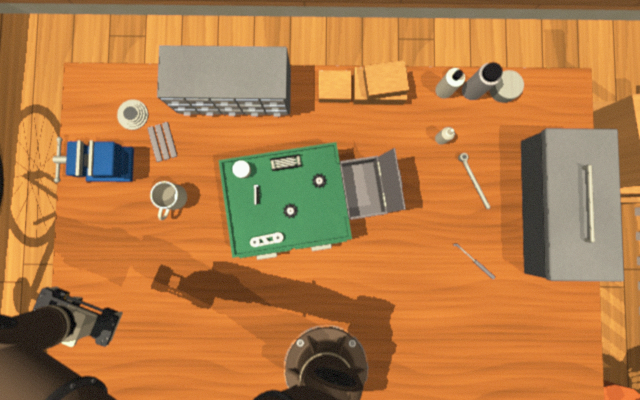

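The crop (3.3×, offset 190,120) shows the chest corners at (97,132), (483,75), (532,392) and (142,452). The shoe is at (221,247), the wheels at (332,300) and (427,201), and the tub, multitool and cage sit along the rims. The bin is on the right with its lid leaning outward.

```bash
cat >> h.py <<'E'
from scipy.optimize import least_squares
def chest_fit(im,uv):  # uv corners order: (+x+y),(+x-y),(-x-y),(-x+y)
    L=np.array([[.14,.17],[.14,-.17],[-.14,-.17],[-.14,.17]])
    W=np.array([ray(im,u,v,.13)[:2] for u,v in uv])
    f=lambda p:(L@np.array([[np.cos(p[2]),np.sin(p[2])],[-np.sin(p[2]),np.cos(p[2])]])+p[:2]-W).ravel()
    s=least_squares(f,[.5,.06,0]);return s.x,np.round(s.fun*1000,1)
def toc(P,p):c,s=np.cos(p[2]),np.sin(p[2]);d=np.array(P)[:2]-p[:2];return np.array([c*d[0]+s*d[1],-s*d[0]+c*d[1]])
def tow(q,p):c,s=np.cos(p[2]),np.sin(p[2]);return np.array([c*q[0]-s*q[1],s*q[0]+c*q[1]])+p[:2]
E
python3 - <<'E'
from h import *
im=imaging.get_image('top')
f=lambda u,v:(190+(u+.5)/3.3-.5,120+(v+.5)/3.3-.5)
p,r=chest_fit(im,[f(97,132),f(483,75),f(532,392),f(142,452)]);print(p,np.degrees(p[2]),r)
for n,u,v,z in(('shoe',221,247,.132),('ja',332,300,.129),('jb',427,201,.129),('tub',168,162,.156),('multi',318,142,.138),('cage',253,394,.136),('lidL',673,95,.22),('lidR',709,293,.22),('hingeL',617,122,.1175),('hingeR',645,305,.1175)):
    w=ray(im,*f(u,v),z);print(n,np.round(w,3),np.round(toc(w,p),3))
for y in(.17,-.17,-.2):print(y,tow((0,y),p))
E
```

```text
[0.50709808 0.12016227 0.16048077] 9.194870955706827 [ 1.   1.6  2.  -1.4 -1.2 -2.5 -1.9  2.3]
shoe [0.519 0.2   0.132] [0.024 0.077]
ja [0.474 0.104 0.129] [-0.035 -0.011]
jb [0.56  0.024 0.129] [ 0.037 -0.104]
tub [0.588 0.242 0.156] [0.099 0.107]
multi [0.609 0.117 0.138] [ 0.1   -0.019]
cage [0.394 0.169 0.136] [-0.104  0.067]
lidL [ 0.637 -0.173  0.22 ] [ 0.082 -0.31 ]
lidR [ 0.479 -0.201  0.22 ] [-0.079 -0.312]
hingeL [ 0.633 -0.142  0.117] [ 0.082 -0.279]
hingeR [ 0.473 -0.166  0.117] [-0.08  -0.277]
0.17 [0.4799333  0.28797787]
-0.17 [ 0.53426286 -0.04765333]
-0.2 [ 0.53905664 -0.07726785]
```

>>> {"api": "move_arm", "payload": {
  "series": [
    [2.1,-3.2,0,0,0,-3.8],
    [2.1,-3.2,0,0,0,-3.8],
    [2.1,-3.2,0,0,0,-3.8],
    [2.1,-3.2,0,0,0,-3.8],
    [2.1,-3.2,0,0,0,-3.8],
    [2.1,-3.2,0,0,0,-3.8],
    [2.1,-3.2,0,0,0,-3.8],
    [2.1,-3.2,0,0,0,-3.8]
  ],
  "grip": 0.3
}}

```text
clock: 1.95
position: [0.3864, 0.3285, 0.2211]
ee_rot: [1.351, 2.836, 0.001]
force: [0.3, 0.1, -0.1]
width: 0.359
```

>>> {"api": "move_arm", "payload": {
  "series": [
    [2.1,-3.1,0,0,0,-3.8],
    [2.1,-3.1,0,0,0,-3.8],
    [2.1,-3.1,0,0,0,-3.8],
    [2.1,-3.1,0,0,0,-3.8],
    [2.1,-3.1,0,0,0,-3.8],
    [2.1,-3.1,0,0,0,-3.8],
    [2.1,-3.1,0,0,0,-3.8],
    [1.9,-3.1,0,0,0,-3.8]
  ]
}}

```text
clock: 2.75
position: [0.5526, 0.0806, 0.2211]
ee_rot: [2.047, 2.383, 0.001]
force: [-0.6, 0.7, 0.7]
width: 0.302
```

Run:
```python
from h import *
from scipy.spatial.transform import Rotation as Ro
s=monitor.observe();im=imaging.get_image('wrist');cv2.imwrite('pics/w1.png',im['color'][:,:,::-1])
R=Ro.from_rotvec(s['ee_rot']).as_matrix();print(s['position'],R.round(3),s['joints'],s['width'],np.round(im['mount'],3).tolist(),im['fx'])
```

```text
[0.55263507 0.0806067  0.22106014] [[-0.151  0.989  0.001]
 [ 0.989  0.151  0.   ]
 [ 0.     0.001 -1.   ]] [-0.58743841  0.33875197  0.46352101  1.76641177 -0.16983349  1.07527192
  0.08560048] 0.3015627577260328 [[0.001, -0.953, -0.303, 0.083], [1.0, 0.0, 0.0, -0.0], [-0.0, -0.303, 0.953, -0.164], [0.0, 0.0, 0.0, 1.0]] 278.1230064183574
```

View pics/w1.png

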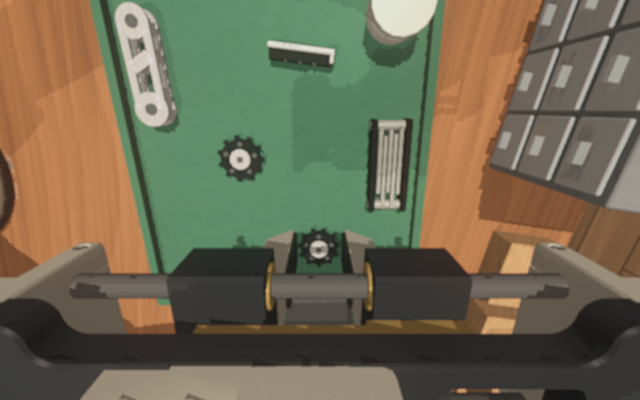

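Wrist view: wheel b at (319,248) is centred between the fingers, wheel a is at (240,158) and the shoe at (301,53). I'll back-project these points to check them.

```bash
cat >> h.py <<'E'
from scipy.spatial.transform import Rotation as Ro
CH=np.array([.5071,.1202,.1605])
def wray(im,s,u,v,z):
    T=np.eye(4);T[:3,:3]=Ro.from_rotvec(s['ee_rot']).as_matrix();T[:3,3]=s['position'];T=T@np.array(im['mount'])
    d=T[:3,:3]@np.array([(u-im['cx'])/im['fx'],(v-im['cy'])/im['fy'],1]);o=T[:3,3];return o+d*(z-o[2])/d[2]
E
python3 - <<'E'
from h import *
s=monitor.observe();im=imaging.get_image('wrist')
print('tcp',toc(s['position'],CH))
for n,u,v,z in(('jb',319,248,.129),('ja',240,158,.129),('shoe',301,53,.13),('multi',390,164,.138),('tub',402,10,.156)):
    w=wray(im,s,u,v,z);print(n,w.round(3),toc(w,CH).round(3))
E
```

```text
tcp [ 0.04018269 -0.05349668]
jb [0.563 0.02  0.129] [ 0.039 -0.108]
ja [0.478 0.102 0.129] [-0.032 -0.013]
shoe [0.523 0.197 0.13 ] [0.028 0.073]
multi [0.614 0.117 0.138] [ 0.105 -0.02 ]
tub [0.593 0.23  0.156] [0.102 0.095]
```

>>> {"api": "move_arm", "payload": {
  "series": [
    [0,0,-2.6,0,0,0.5],
    [0,0,-2.6,0,0,0],
    [0,0,-2.0,0,0,0],
    [0,0,-0.6,0,0,0],
    [0.2,-1.2,0,0,0,0],
    [0.2,-1.2,0,0,0,0],
    [0.2,-1.2,0,0,0,0],
    [-0.2,-1.2,0,0,0,0]
  ]
}}

```text
clock: 3.65
position: [0.5568, 0.0321, 0.1438]
ee_rot: [2.034, 2.392, 0.002]
force: [0.3, 1.0, 0.5]
width: 0.298
```

>>> {"api": "move_arm", "payload": {
  "series": [
    [-0.3,-1.3,0,0,0,0],
    [-0.3,-1.3,0,0,0,0],
    [-0.3,-1.3,0,0,0,0],
    [-0.3,-1.3,0,0,0,0]
  ]
}}

```text
clock: 4.05
position: [0.5433, -0.0193, 0.1429]
ee_rot: [-2.034, -2.394, -0.0]
force: [-0.2, 0.8, -0.6]
width: 0.3
```

Run:
```python
from h import *
s=monitor.observe();print(s['position'],toc(s['position'],CH),s['force'])
im=imaging.get_image('top');a=im['color'][120:280,190:430,::-1];cv2.imwrite('pics/t2.png',cv2.resize(a,(792,528),interpolation=2))
```

```text
[ 0.54330244 -0.01931818  0.14289682] [ 0.01344049 -0.1435106 ] [-0.24767802  0.76802815 -0.64809904]
```

View pics/t2.png

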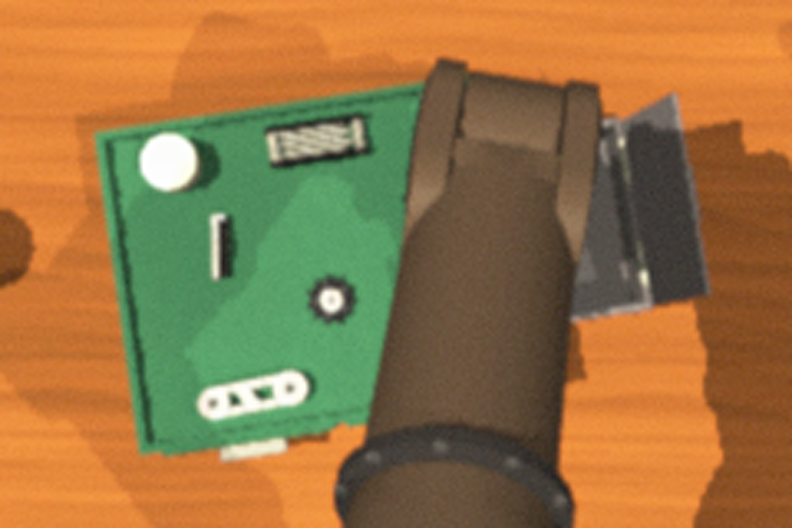

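The arm hides wheel b from above, and everything else is undisturbed: shoe at (221,247), wheel a at (332,300). I'll finish the push, lift and retreat, then check with the wrist camera.

>>> {"api": "move_arm", "payload": {
  "series": [
    [0.2,-1.3,0,0,0,0],
    [0.2,-1.3,0,0,0,0],
    [0.2,-1.3,0,0,0,0],
    [0.2,-1.3,0,0,0,0],
    [0,0,0,0,0,0],
    [0,0,3,0,0,0],
    [-0.5,3,1,0,0,0],
    [-1.2,4,0,0,0,0]
  ]
}}

```text
clock: 4.9
position: [0.5365, -0.0012, 0.1846]
ee_rot: [2.037, 2.388, 0.004]
force: [0.9, 1.1, -0.8]
width: 0.303
```

>>> {"api": "move_arm", "payload": {
  "series": [
    [-1.2,4,0,0,0,0],
    [-1.2,4,0,0,0,0],
    [-1.2,4,0,0,0,0],
    [-1.2,3,0,0,0,0],
    [0,0,0,0,0,0]
  ]
}}

```text
clock: 5.4
position: [0.4846, 0.1555, 0.1826]
ee_rot: [-2.023, -2.401, -0.001]
force: [0.6, 0.2, -0.5]
width: 0.3
```

Run:
```python
from h import *
s=monitor.observe();print(s['position'],toc(s['position'],CH),s['force'])
a=[]
for c in('top','wrist'):
    im=imaging.get_image(c)
    i=im['color'][:,:,::-1]
    a.append(cv2.resize(i[130:260,215:423],(640,400),interpolation=2) if c=='top' else i)
cv2.imwrite('pics/t3.png',cv2.resize(np.vstack(a),(480,600)))
```

```text
[0.48463367 0.15545419 0.18257777] [-0.01654354  0.03839147] [ 0.6325413   0.21401037 -0.54809129]
```

View pics/t3.png

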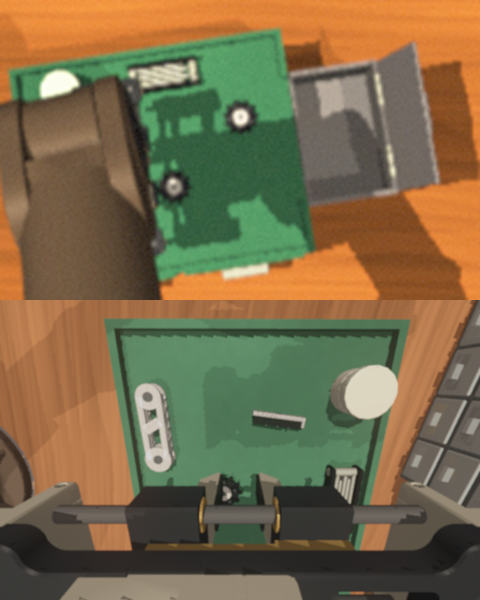

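Run:
```python
from h import *
im=imaging.get_image('top')
for n in('jockey_a','bin_floor'):
  for o in outline_of('top',n):
    ys,xs=np.nonzero(o['mask']);w=ray(im,xs.mean(),ys.mean(),.129);print(n,o['p'],o['rect'],toc(w,CH).round(3))
s=monitor.observe();im=imaging.get_image('wrist')
for o in outline_of('wrist','jockey_a'):
    ys,xs=np.nonzero(o['mask']);w=wray(im,s,xs.mean(),ys.mean(),.129);print('w',o['p'],o['rect'],toc(w,CH).round(3))
i=im['color'][190:400,180:460,::-1];cv2.imwrite('pics/w4.png',cv2.resize(i,(784,588),interpolation=2))
```

```text
jockey_a 0.56 [286.1, 203.2, 12.3, 14.1] [-0.034 -0.012]
jockey_a 0.46 [314.5, 172.6, 12.6, 17.8] [ 0.038 -0.103]
bin_floor 0.72 [340.9, 147.9, 64.1, 72.2] [ 0.002 -0.252]
w 0.92 [297.5, 228.6, 24.5, 43.1] [-0.026 -0.005]
```

View pics/w4.png

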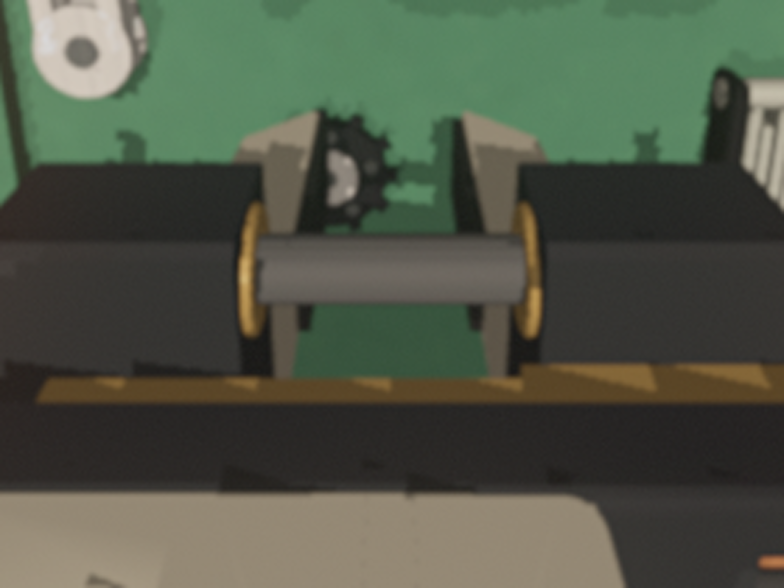

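Wheel b did not move (0.038, −0.103), so the tips must have passed above it. I'll line up behind wheel a and probe down gently for the surface.

>>> {"api": "move_arm", "payload": {
  "series": [
    [-1.7,-0.3,-1.5,0,0,0.3],
    [0,0,-2,0,0,0],
    [0,0,-0.5,0,0,0],
    [0,0,-0.2,0,0,0],
    [0,0,0,0,0,0]
  ]
}}

```text
clock: 6.25
position: [0.4704, 0.1466, 0.1412]
ee_rot: [2.028, 2.399, 0.0]
force: [-0.3, 0.6, 0.7]
width: 0.3
```

>>> {"api": "move_arm", "payload": {
  "series": [
    [0,0,-0.2,0,0,0],
    [0,0,-0.1,0,0,0],
    [0,0,0,0,0,0]
  ]
}}

```text
clock: 6.55
position: [0.4699, 0.1469, 0.138]
ee_rot: [2.027, 2.4, 0.001]
force: [-0.8, -1.3, 0.2]
width: 0.299
```

Run:
```python
from h import *
s=monitor.observe();print(s['position'],toc(s['position'],CH),s['force'],s['ee_rot'])
im=imaging.get_image('side')
T=Ro.from_rotvec(s['ee_rot']).as_matrix()
for d in (0,.01,.019):print(d,np.round(proj(im,s['position']+T@[0,0,d]),1))
u,v=map(int,proj(im,s['position']))
i=im['color'][v-40:v+40,u-60:u+60,::-1];print(u-60,v-40);cv2.imwrite('pics/s5.png',cv2.resize(i,(780,520),interpolation=2))
```

```text
[0.46991713 0.14693854 0.13800986] [-0.03243185  0.03233714] [-0.79323302 -1.27382315  0.18213059] [2.02748901e+00 2.39954735e+00 5.70310616e-04]
0 [317.8 218.7]
0.01 [317.9 221. ]
0.019 [317.9 223. ]
257 178
```

View pics/s5.png

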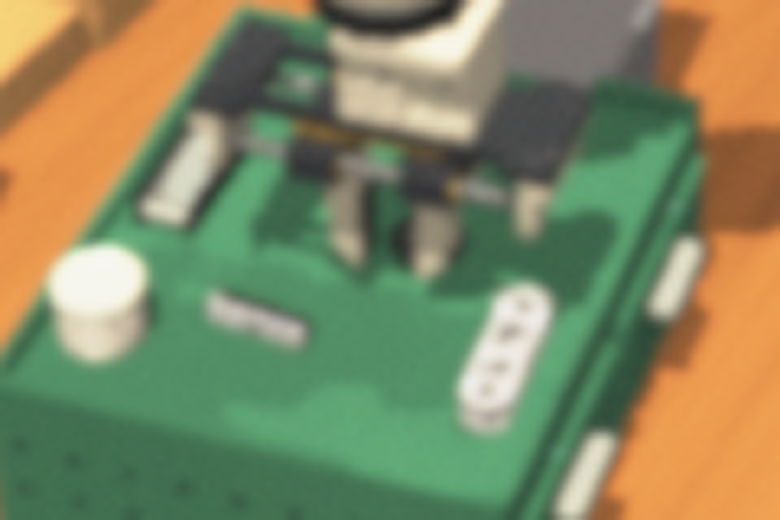

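The side view shows the tips at about crop (350,268) and (428,278). That projects to only 6–10 mm below the TCP, still hovering with no contact. I'll lower further in small steps.

>>> {"api": "move_arm", "payload": {
  "series": [
    [0,0,-0.2,0,0,0],
    [0,0,-0.1,0,0,0],
    [0,0,0,0,0,0]
  ]
}}

```text
clock: 6.9
position: [0.4696, 0.1468, 0.1347]
ee_rot: [-2.027, -2.4, 0.0]
force: [-0.2, 0.0, -0.1]
width: 0.302
```

>>> {"api": "move_arm", "payload": {
  "series": [
    [0,0,-0.2,0,0,0],
    [0,0,0,0,0,0]
  ]
}}

```text
clock: 7.1
position: [0.4696, 0.1468, 0.1326]
ee_rot: [-2.027, -2.4, 0.001]
force: [0.8, 0.1, -0.7]
width: 0.299
```

>>> {"api": "move_arm", "payload": {
  "series": [
    [0,0,-0.2,0,0,0],
    [0,0,0,0,0,0]
  ]
}}

```text
clock: 7.3
position: [0.4696, 0.1468, 0.1306]
ee_rot: [-2.027, -2.4, 0.001]
force: [-0.5, -0.2, -0.5]
width: 0.299
```

>>> {"api": "move_arm", "payload": {
  "series": [
    [0,0,-0.1,0,0,0],
    [0,0,0,0,0,0]
  ]
}}

```text
clock: 7.5
position: [0.4697, 0.1468, 0.1297]
ee_rot: [-2.028, -2.4, 0.0]
force: [0.7, 0.1, -0.2]
width: 0.299
```

Run:
```python
from h import *
s=monitor.observe();print(s['position'],toc(s['position'],CH),s['force'])
im=imaging.get_image('wrist')
i=im['color'][190:400,180:460,::-1];cv2.imwrite('pics/w6.png',cv2.resize(i,(784,588),interpolation=2))
```

```text
[0.46970152 0.14679015 0.12973421] [-0.0326684   0.03222512] [ 0.74302997  0.06460238 -0.18743697]
```

View pics/w6.png

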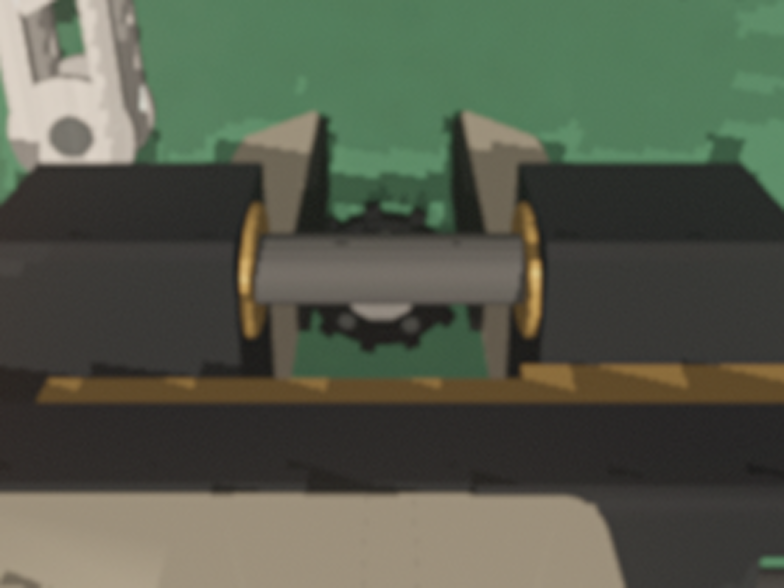

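The wheel sits centred between the fingers and the tips look close to the surface. One more small probe.

>>> {"api": "move_arm", "payload": {
  "series": [
    [0,0,-0.1,0,0,0],
    [0,0,-0.1,0,0,0],
    [0,0,0,0,0,0]
  ]
}}

```text
clock: 7.85
position: [0.4696, 0.1468, 0.1277]
ee_rot: [-2.028, -2.4, 0.0]
force: [-0.6, 0.8, 0.2]
width: 0.3
```

>>> {"api": "move_arm", "payload": {
  "series": [
    [0,0,-0.1,0,0,0],
    [0,0,0,0,0,0]
  ]
}}

```text
clock: 8.05
position: [0.4697, 0.1469, 0.1267]
ee_rot: [-2.028, -2.4, 0.0]
force: [0.4, -0.1, 0.2]
width: 0.303
```

>>> {"api": "move_arm", "payload": {
  "series": [
    [0,0,-0.1,0,0,0],
    [0,0,-0.1,0,0,0],
    [0,0,0,0,0,0]
  ]
}}

```text
clock: 8.35
position: [0.4697, 0.1469, 0.1247]
ee_rot: [-2.027, -2.4, 0.0]
force: [0.0, 0.2, 0.2]
width: 0.304
```

>>> {"api": "move_arm", "payload": {
  "series": [
    [0,0,-0.1,0,0,0],
    [0,0,0,0,0,0]
  ]
}}

```text
clock: 8.55
position: [0.4697, 0.1469, 0.1237]
ee_rot: [-2.028, -2.4, 0.0]
force: [-0.2, 0.3, 0.3]
width: 0.301
```

>>> {"api": "move_arm", "payload": {
  "series": [
    [0.2,-1.2,0,0,0,0],
    [0.2,-1.2,0,0,0,0],
    [0.2,-1.2,0,0,0,0],
    [0.2,-1.2,0,0,0,0],
    [0,0,0,0,0,0]
  ]
}}

```text
clock: 9.05
position: [0.4781, 0.0962, 0.124]
ee_rot: [2.031, 2.396, -0.001]
force: [0.5, -0.2, 0.1]
width: 0.301
```

Run:
```python
from h import *
s=monitor.observe();print(s['position'],toc(s['position'],CH),s['force'])
im=imaging.get_image('wrist')
i=im['color'][190:400,180:460,::-1];a=cv2.resize(i,(560,420),interpolation=2)
im=imaging.get_image('side');u,v=map(int,proj(im,s['position']))
b=cv2.resize(im['color'][v-40:v+40,u-20:u+20,::-1],(210,420),interpolation=2)
cv2.imwrite('pics/w7.png',np.hstack([a,b]))
```

```text
[0.47809971 0.09623125 0.12396628] [-0.03245805 -0.0190261 ] [ 0.50260889 -0.19368823  0.11953929]
```

View pics/w7.png

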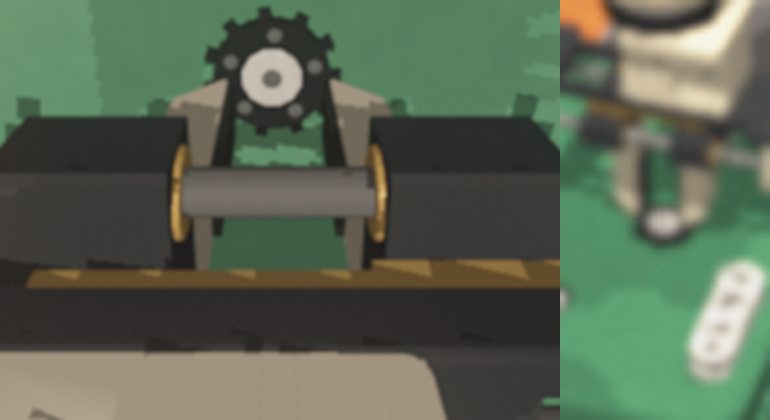

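Run:
```python
from h import *
s=monitor.observe();T=np.eye(4);T[:3,:3]=Ro.from_rotvec(s['ee_rot']).as_matrix();T[:3,3]=s['position']
wi=imaging.get_image('wrist');si=imaging.get_image('side');ti=imaging.get_image('top')
W=T@np.array(wi['mount'])
u0,v0=map(int,proj(si,s['position']))
def wr(u,v):return W[:3,3],W[:3,:3]@np.array([(u-wi['cx'])/wi['fx'],(v-wi['cy'])/wi['fy'],1])
def sr(u,v):
    R,t=cam(si);return -R.T@t,R.T@np.array([(u-si['cx'])/si['fx'],(v-si['cy'])/si['fy'],1])
def tri(a,b):
    A=np.zeros((3,3));c=np.zeros(3)
    for o,d in(a,b):
        d=d/np.linalg.norm(d);P=np.eye(3)-np.outer(d,d);A+=P;c+=P@o
    x=np.linalg.solve(A,c);return x,[np.linalg.norm((np.eye(3)-np.outer(d,d)/(d@d))@(x-o)) for o,d in(a,b)]
hub=tri(wr(315.5,226),sr(u0-20+105/5.25,v0-40+222/5.25));print('hub',hub,toc(hub[0],CH),'tool',np.linalg.inv(T)@np.r_[hub[0],1])
print('hub@.129 wrist',toc(wray(wi,s,315.5,226,.129),CH),'side',toc(ray(si,u0,v0-40+222/5.25,.129),CH))
# finger tips as seen from side: y-row ~ 215
for x in(640,685):
    print('tip side, z .125', toc(ray(si,u0-20+(x-560)/5.25,v0-40+212/5.25,.125),CH))
for n,c,im in(('jockey_a','wrist',wi),('jockey_a','side',si),('jockey_a','top',ti)):
  for o in outline_of(c,n):
    ys,xs=np.nonzero(o['mask']);w=wray(im,s,xs.mean(),ys.mean(),.129) if c=='wrist' else ray(im,xs.mean(),ys.mean(),.129)
    print(c,round(o['p'],2),o['rect'],toc(w,CH).round(3))
print('joints',s['joints'],s['position'],monitor.observe()['position'])
```

```text
hub (array([0.47412504, 0.10982306, 0.12394244]), [np.float64(0.0008005635276837826), np.float64(0.0008005635276838107)]) [-0.03420951 -0.00497378] tool [ 1.17926745e-02 -1.75379197e-03 -8.52281384e-05  1.00000000e+00]
hub@.129 wrist [-0.03480972 -0.00327636] side [-0.03578764  0.00120249]
tip side, z .125 [-0.01507141 -0.00733574]
tip side, z .125 [-0.04300622 -0.01692039]
wrist 0.88 [281.5, 194.2, 64.6, 68.4] [-0.034 -0.004]
side 0.19 [333.4, 145.5, 28.8, 28.7] [-0.011 -0.357]
top 0.55 [313.9, 173.3, 13.5, 15.5] [ 0.038 -0.103]
joints [-0.62490868  0.33790939  0.39837062  2.04375042 -0.18172626  0.79287092
  0.04790762] [0.47781005 0.09848448 0.12385552] [0.47763622 0.09936541 0.12379626]
```

>>> {"api": "move_arm", "payload": {
  "series": [
    [0,0,2,0,0,0],
    [0,0,2,0,0,0],
    [0,0,0,0,0,0],
    [0,0,0,0,0,0]
  ],
  "grip": 0
}}

```text
clock: 9.85
position: [0.4778, 0.0992, 0.1639]
ee_rot: [2.027, 2.4, 0.001]
force: [-0.3, -0.3, -0.8]
width: 0.021
```

Run:
```python
from h import *
s=monitor.observe();print(s['position'],toc(s['position'],CH),s['force'],s['width'])
im=imaging.get_image('wrist')
for o in outline_of('wrist','jockey_a'):
    ys,xs=np.nonzero(o['mask']);w=wray(im,s,xs.mean(),ys.mean(),.129);print(o['p'],o['rect'],toc(w,CH).round(3))
i=im['color'][170:350,200:440,::-1];a=cv2.resize(i,(560,420),interpolation=2)
im=imaging.get_image('side');u,v=map(int,proj(im,s['position']));print(u-20,v-40)
b=cv2.resize(im['color'][v-40:v+40,u-22:u+22,::-1],(231,420),interpolation=2)
cv2.imwrite('pics/w8.png',np.hstack([a,b]))
```

```text
[0.47781536 0.09924129 0.16388799] [-0.03225771 -0.01600931] [-0.26620933 -0.26990635 -0.76523459] 0.021496296174423935
0.76 [290.8, 177.6, 53.5, 55.4] [-0.035 -0.005]
302 164
```

View pics/w8.png

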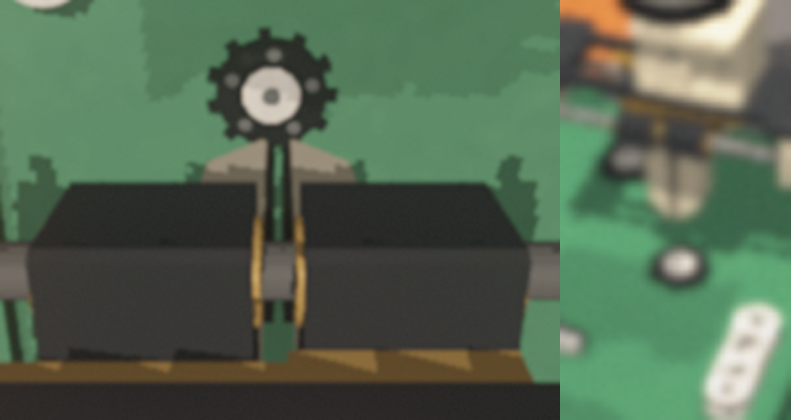

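```bash
cat >> h.py <<'E'
def tri(rays):
    A=np.zeros((3,3));c=np.zeros(3)
    for o,d in rays:
        d=d/np.linalg.norm(d);P=np.eye(3)-np.outer(d,d);A+=P;c+=P@o
    x=np.linalg.solve(A,c);return x,[round(1000*np.linalg.norm(np.cross(d/np.linalg.norm(d),x-o)),1) for o,d in rays]
def wr(im,s,u,v):
    a=wray(im,s,u,v,.3);b=wray(im,s,u,v,.1);return a,b-a
def sr(im,u,v):
    a=ray(im,u,v,.3);b=ray(im,u,v,.1);return a,b-a
E
python3 - <<'E'
from h import *
s=monitor.observe();wi=imaging.get_image('wrist');si=imaging.get_image('side')
T=np.eye(4);T[:3,:3]=Ro.from_rotvec(s['ee_rot']).as_matrix();T[:3,3]=s['position'];Ti=np.linalg.inv(T)
print(s['position'],s['width'],wi['cx'],wi['cy'])
print('tcp side px',proj(si,s['position']))
x,e=tri([wr(wi,s,319,230),sr(si,322.9,205.3)]);print('tip',x,e,'tool',(Ti@np.r_[x,1])[:3])
x,e=tri([wr(wi,s,316.3,210.8),sr(si,322.9,214.5)]);print('hub',x,e,toc(x,CH))
# rear rim inner/outer reference: check shoe in both
for c,im in(('wrist',wi),('side',si),('top',imaging.get_image('top'))):
  for n in('shoe','cage','tub','multitool'):
    for o in outline_of(c,n)[:1]:
      ys,xs=np.nonzero(o['mask']);z={'tub':.15,'cage':.136,'shoe':.13,'multitool':.136}[n]
      w=wray(im,s,xs.mean(),ys.mean(),z) if c=='wrist' else ray(im,xs.mean(),ys.mean(),z)
      print(c,n,round(o['p'],2),[round(q) for q in o['rect']],toc(w,CH).round(3))
i=wi['color'];g=i[195:250,300:340].mean(2).astype(int)
print(g[::3,::3])
E
```

```text
[0.47714861 0.09889489 0.16307789] 0.003398132900080229 318.8877284037776 196.95132284358147
tcp side px (np.float64(322.80683611251334), np.float64(204.32629724296856))
tip [0.47421639 0.10671351 0.16485322] [np.float64(1.7), np.float64(1.7)] tool [ 0.00819844 -0.00158592 -0.00177508]
hub [0.47378125 0.10549746 0.12404858] [np.float64(0.1), np.float64(0.1)] [-0.03524016 -0.00918885]
wrist shoe 0.66 [362, 72, 85, 31] [0.024 0.08 ]
wrist cage 0.73 [184, 20, 60, 150] [-0.104  0.074]
wrist tub 0.72 [488, 0, 122, 76] [0.095 0.107]
wrist multitool 0.59 [460, 164, 81, 110] [ 0.099 -0.009]
side shoe 0.54 [291, 224, 11, 5] [0.023 0.083]
side cage 0.44 [328, 223, 13, 20] [-0.104  0.078]
side tub 0.69 [265, 217, 16, 17] [0.097 0.119]
side multitool 0.67 [278, 196, 16, 16] [ 0.102 -0.008]
top tub 0.57 [234, 162, 16, 18] [0.099 0.107]
top multitool 0.81 [273, 152, 30, 19] [ 0.103 -0.018]
[[ 44  51  50  51  49  66 104  68  43  43  43  42  49  44]
 [ 44  44  45  45  56  88  88  71  42  44  43  43  43  44]
 [ 67  46  43 115 178 185 186 185 130  48  43  42  43  59]
 [ 99  71  99 184 184 184 184 186 
[... 210 characters left out ...]
7 145 205 203 197 198 202 203 162  47  44  43  55]
 [ 50  49  56 173 203 201 202 201 184  76  46  46  47  72]
 [ 48  85 107  61 109 161 164 118  66  85  50  47  46  44]
 [ 47  70 101  58  47  44  44  45  91 111  61  57  79  76]
 [ 55  83  53  46  55  51  48  46  58  59  70 109 113 112]
 [111 113 109 112 136 101  47  47 131 121 113 113 113 113]
 [121 131 138 140 139  95  48  41 130 139 140 137 129 117]
 [139 139 139 139 139  93  42  41 129 138 139 139 139 138]
 [124 136 135 139 140  87  43  38 119 136 138 139 139 139]
 [ 96  96  97 103 107  71  42  37  84  96  99 103 113 121]
 [ 95  95  95  95  97  57  42  36  84  95  94  95  94  93]
 [ 45  46  47  46  81  54  45  37  82  55  47  46  46  46]]
```

Triangulation puts the visible tip about level with the TCP (tool z ≈ −2 mm), so the tips skimmed just over the wheels. I'll go back behind wheel a and probe lower.

>>> {"api": "move_arm", "payload": {
  "series": [
    [-0.4,2.5,0,0,0,0],
    [-0.4,2.4,0,0,0,0],
    [0,0,-2,0,0,0],
    [0,0,-1.8,0,0,0],
    [0,0,-0.2,0,0,0],
    [0,0,-0.1,0,0,0],
    [0,0,0,0,0,0]
  ],
  "grip": 0.3
}}

```text
clock: 11.45
position: [0.4702, 0.1478, 0.1235]
ee_rot: [2.028, 2.399, 0.001]
force: [-0.7, -0.2, 0.2]
width: 0.297
```

>>> {"api": "move_arm", "payload": {
  "series": [
    [0,0,-0.1,0,0,0],
    [0,0,-0.1,0,0,0],
    [0,0,0,0,0,0]
  ]
}}

```text
clock: 11.75
position: [0.4699, 0.1479, 0.1211]
ee_rot: [2.028, 2.4, 0.001]
force: [0.1, -0.3, 1.0]
width: 0.303
```

>>> {"api": "move_arm", "payload": {
  "series": [
    [0,0,-0.1,0,0,0],
    [0,0,-0.1,0,0,0],
    [0,0,0,0,0,0]
  ]
}}

```text
clock: 12.05
position: [0.4696, 0.1478, 0.1187]
ee_rot: [-2.028, -2.4, 0.0]
force: [-0.0, -0.3, -0.1]
width: 0.3
```

>>> {"api": "move_arm", "payload": {
  "series": [
    [0,0,-0.1,0,0,0],
    [0,0,-0.1,0,0,0],
    [0,0,0,0,0,0]
  ]
}}

```text
clock: 12.35
position: [0.4696, 0.1478, 0.1167]
ee_rot: [-2.027, -2.4, 0.0]
force: [0.4, -0.2, -0.8]
width: 0.299
```

>>> {"api": "move_arm", "payload": {
  "series": [
    [0,0,-0.1,0,0,0],
    [0,0,-0.1,0,0,0],
    [0,0,0,0,0,0]
  ]
}}

```text
clock: 12.65
position: [0.4696, 0.1478, 0.1147]
ee_rot: [-2.027, -2.4, 0.0]
force: [-0.1, -0.1, 0.4]
width: 0.3
```

>>> {"api": "move_arm", "payload": {
  "series": [
    [0,0,-0.1,0,0,0],
    [0,0,0,0,0,0]
  ]
}}

```text
clock: 12.85
position: [0.4698, 0.1478, 0.1144]
ee_rot: [-2.028, -2.399, -0.001]
force: [-2.3, -0.6, 9.0]
width: 0.296
```

Run:
```python
from h import *
s=monitor.observe();print(s['position'],toc(s['position'],CH),s['force'],s['ft_torque'])
im=imaging.get_image('side');u,v=map(int,proj(im,s['position']));print(u-50,v-45,proj(im,s['position']))
b=cv2.resize(im['color'][v-45:v+30,u-50:u+50,::-1],(800,600),interpolation=2)
cv2.imwrite('pics/s9.png',b)
for o in outline_of('side','cage'):print(o['p'],o['rect'])
```

```text
[0.4697953  0.14784979 0.11441672] [-0.03240647  0.03325615] [-2.34743568 -0.57483846  8.9526176 ] [-0.32968471  0.71370297  0.01909477]
267 179 (np.float64(317.872668677297), np.float64(224.1622384404887))
0.68 [327.4, 223.5, 15.0, 22.0]
```

View pics/s9.png

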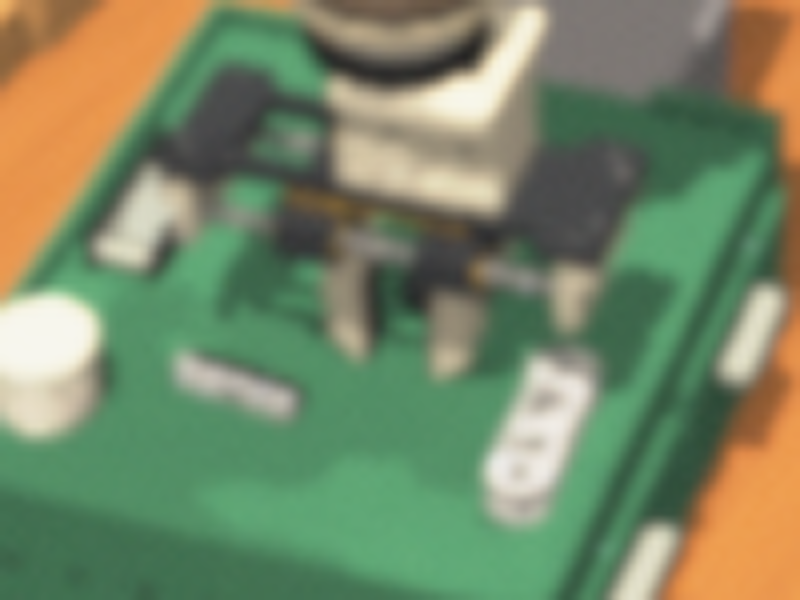

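The side view shows the gripper's end stubs well above the tips (about 40 mm). The 9 N contact is therefore fingertips on the chest top, at a TCP reading of about 0.1145. I'll raise 3–4 mm and push wheel a.

>>> {"api": "move_arm", "payload": {
  "series": [
    [0,0,0.4,0,0,0],
    [0.2,-1.2,0,0,0,0],
    [0.2,-1.2,0,0,0,0],
    [0.2,-1.2,0,0,0,0],
    [0.2,-1.2,0,0,0,0],
    [0,0,0,0,0,0]
  ]
}}

```text
clock: 13.55
position: [0.4781, 0.0972, 0.1178]
ee_rot: [2.031, 2.396, -0.001]
force: [-1.1, 0.6, 0.2]
width: 0.301
```

```bash
cat >> h.py <<'E'
def look(cams=('wrist','top'),names=('jockey_a','shoe','cage')):
    s=monitor.observe();print('tcp',toc(s['position'],CH).round(4),s['position'][2].round(4),s['force'].round(1))
    for c in cams:
        im=imaging.get_image(c)
        for n in names:
            z={'tub':.15,'cage':.136,'shoe':.13,'multitool':.136}.get(n,.128)
            for o in outline_of(c,n):
                if o['p']<.3: continue
                ys,xs=np.nonzero(o['mask']);w=wray(im,s,xs.mean(),ys.mean(),z) if c=='wrist' else ray(im,xs.mean(),ys.mean(),z)
                print(c,n,round(o['p'],2),[round(q) for q in o['rect']],toc(w,CH).round(3))
E
python3 -c "
from h import *
look()"
```

```text
tcp [-0.0324 -0.0181] 0.1178 [-1.1  0.6  0.2]
wrist jockey_a 0.77 [298, 250, 43, 64] [-0.033 -0.039]
wrist shoe 0.66 [374, 55, 113, 45] [0.023 0.08 ]
wrist cage 0.91 [130, 0, 91, 186] [-0.103  0.073]
top jockey_a 0.58 [313, 174, 11, 16] [ 0.038 -0.104]
```

Wheel a is moving now. I'll push it straight into the bin.

>>> {"api": "move_arm", "payload": {
  "series": [
    [0.2,-1.2,0,0,0,0],
    [0.2,-1.2,0,0,0,0],
    [0.2,-1.2,0,0,0,0],
    [0.2,-1.2,0,0,0,0],
    [0.2,-1.2,0,0,0,0],
    [0.2,-1.2,0,0,0,0],
    [0.2,-1.2,0,0,0,0]
  ]
}}

```text
clock: 14.65
position: [0.4919, 0.0147, 0.1178]
ee_rot: [2.028, 2.399, 0.0]
force: [0.6, 0.5, 0.2]
width: 0.298
```

>>> {"api": "move_arm", "payload": {
  "series": [
    [0.2,-1.2,0,0,0,0],
    [0.2,-1.2,0,0,0,0],
    [0.2,-1.2,0,0,0,0],
    [0.2,-1.2,0,0,0,0],
    [0.2,-1.2,0,0,0,0],
    [0.2,-1.2,0,0,0,0],
    [0.2,-1.2,0,0,0,0],
    [0,0,0,0,0,0]
  ]
}}

```text
clock: 15.45
position: [0.506, -0.0703, 0.118]
ee_rot: [2.03, 2.396, -0.001]
force: [-0.5, 0.5, 0.8]
width: 0.295
```

```bash
python3 -c "
from h import *
look()"
```

```text
tcp [-0.0316 -0.1879] 0.118 [-0.5  0.5  0.8]
wrist jockey_a 0.94 [410, 55, 84, 89] [ 0.036 -0.1  ]
wrist jockey_a 0.84 [298, 215, 43, 23] [-0.033 -0.171]
top jockey_a 0.45 [314, 174, 13, 15] [ 0.039 -0.104]
top shoe 0.53 [255, 184, 8, 19] [0.021 0.078]
top cage 0.64 [248, 229, 31, 19] [-0.105  0.067]
```

>>> {"api": "move_arm", "payload": {
  "series": [
    [0,0,2,0,0,0],
    [0,0,2,0,0,0],
    [1.2,3.6,0,0,0,0],
    [1.2,3.6,0,0,0,0],
    [1.2,3.6,0,0,0,0],
    [1.2,3.5,0,0,0,0],
    [0,0,0,0,0,0]
  ]
}}

```text
clock: 16.55
position: [0.5547, 0.0817, 0.1575]
ee_rot: [-2.017, -2.407, -0.004]
force: [-0.2, 0.2, -0.2]
width: 0.298
```

```bash
python3 -c "
from h import *
look(names=('jockey_a','multitool'))"
```

```text
tcp [ 0.0408 -0.0456] 0.1575 [-0.2  0.2 -0.2]
wrist jockey_a 0.83 [299, 259, 35, 48] [ 0.037 -0.098]
top jockey_a 0.61 [351, 196, 12, 14] [-0.037 -0.194]
```

Wheel a is in the bin. Next is wheel b.

>>> {"api": "move_arm", "payload": {
  "series": [
    [0,0,-2.5,0,0,0],
    [0,0,-1.5,0,0,0],
    [0.2,-1.2,0,0,0,0],
    [0.2,-1.2,0,0,0,0],
    [0.2,-1.2,0,0,0,0],
    [0,-1.2,0,0,0,0],
    [0,-1.2,0,0,0,0],
    [0,-1.2,0,0,0,0]
  ]
}}

```text
clock: 17.65
position: [0.5598, 0.0016, 0.1182]
ee_rot: [2.028, 2.399, 0.001]
force: [0.2, 0.3, -0.4]
width: 0.301
```

>>> {"api": "move_arm", "payload": {
  "series": [
    [0,-1.2,0,0,0,0],
    [0,-1.2,0,0,0,0],
    [0,-1.2,0,0,0,0],
    [0,-1.2,0,0,0,0],
    [0.2,-1.2,0,0,0,0],
    [0.2,-1.2,0,0,0,0],
    [0,0,0,0,0,0]
  ]
}}

```text
clock: 18.35
position: [0.564, -0.0716, 0.1179]
ee_rot: [2.03, 2.396, -0.001]
force: [-0.5, -1.0, -0.6]
width: 0.299
```

```bash
python3 -c "
from h import *
look(names=('jockey_a','multitool'))"
```

```text
tcp [ 0.0255 -0.1985] 0.1179 [-0.5 -1.  -0.6]
wrist jockey_a 0.87 [235, 200, 42, 25] [-0.012 -0.173]
wrist jockey_a 0.66 [299, 202, 45, 25] [ 0.026 -0.173]
top multitool 0.94 [272, 152, 31, 19] [ 0.103 -0.019]
```

Both wheels are in the bin. Next is the shoe. The tub sits near the gripper's end there, so I'll descend in small steps and watch the force.

>>> {"api": "move_arm", "payload": {
  "series": [
    [0,0,3,0,0,0],
    [0,0,3,0,0,0],
    [-0.9,4.9,0,0,0,0],
    [-0.9,4.9,0,0,0,0],
    [-0.9,4.9,0,0,0,0],
    [-0.9,4.9,0,0,0,0],
    [-0.9,4.9,0,0,0,0],
    [-0.8,4.9,0,0,0,0]
  ]
}}

```text
clock: 19.45
position: [0.5097, 0.2273, 0.1781]
ee_rot: [-2.026, -2.4, -0.001]
force: [1.7, 0.4, -0.5]
width: 0.3
```

>>> {"api": "move_arm", "payload": {
  "series": [
    [0,0,0,0,0,0],
    [0,0,0,0,0,0]
  ]
}}

```text
clock: 19.65
position: [0.5099, 0.2267, 0.1776]
ee_rot: [-2.022, -2.404, 0.0]
force: [-0.0, -0.2, 0.6]
width: 0.301
```

```bash
python3 -c "
from h import *
look(names=('jockey_a','shoe','tub'))
print(monitor.observe()['ee_rot'])"
```

```text
tcp [0.0198 0.1047] 0.1776 [-0.  -0.2  0.6]
wrist jockey_a 0.4 [105, 119, 379, 215] [-0.01   0.127]
wrist shoe 0.93 [292, 227, 47, 23] [0.019 0.083]
wrist tub 0.68 [387, 184, 73, 63] [0.098 0.114]
wrist tub 0.4 [103, 121, 376, 215] [-0.007  0.134]
top jockey_a 0.74 [247, 144, 157, 116] [-0.007 -0.1  ]
top jockey_a 0.49 [350, 194, 14, 14] [-0.037 -0.195]
top shoe 0.58 [254, 184, 6, 20] [0.032 0.076]
top shoe 0.48 [376, 151, 31, 62] [ 0.005 -0.305]
[2.02934180e+00 2.39798658e+00 2.31233135e-04]
```

>>> {"api": "move_arm", "payload": {
  "series": [
    [0,0,-2,0,0,0],
    [0,0,-1.6,0,0,0],
    [0,0,-0.4,0,0,0],
    [0,0,-0.3,0,0,0],
    [0,0,0,0,0,0]
  ]
}}

```text
clock: 20.55
position: [0.511, 0.2247, 0.1351]
ee_rot: [2.028, 2.399, 0.0]
force: [-0.4, 0.3, 0.8]
width: 0.297
```

>>> {"api": "move_arm", "payload": {
  "series": [
    [0,0,-0.3,0,0,0],
    [0,0,-0.3,0,0,0],
    [0,0,0,0,0,0]
  ]
}}

```text
clock: 20.85
position: [0.5106, 0.2249, 0.1287]
ee_rot: [-2.027, -2.4, 0.0]
force: [-0.6, -0.7, -0.6]
width: 0.299
```

>>> {"api": "move_arm", "payload": {
  "series": [
    [0,0,-0.3,0,0,0],
    [0,0,-0.2,0,0,0],
    [0,0,-0.2,0,0,0],
    [0,0,0,0,0,0]
  ]
}}

```text
clock: 21.25
position: [0.5105, 0.2248, 0.1215]
ee_rot: [-2.027, -2.4, 0.001]
force: [0.5, 0.3, -0.7]
width: 0.301
```

>>> {"api": "move_arm", "payload": {
  "series": [
    [0,0,-0.2,0,0,0],
    [0,0,-0.1,0,0,0],
    [0.2,-1.2,0,0,0,0],
    [0.2,-1.2,0,0,0,0],
    [0.2,-1.2,0,0,0,0],
    [0.2,-1.2,0,0,0,0],
    [0,0,0,0,0,0]
  ]
}}

```text
clock: 21.95
position: [0.5194, 0.1739, 0.1191]
ee_rot: [2.031, 2.395, -0.001]
force: [-1.4, -0.6, -0.3]
width: 0.305
```

```bash
python3 -c "
from h import *
look(names=('shoe','tub'))
im=imaging.get_image('wrist');cv2.imwrite('pics/w10.png',im['color'][:,:,::-1])"
```

```text
tcp [0.0207 0.0511] 0.1191 [-1.4 -0.6 -0.3]
wrist shoe 0.97 [295, 255, 46, 15] [0.02 0.04]
wrist tub 0.82 [418, 110, 124, 99] [0.098 0.112]
top shoe 0.63 [472, 258, 17, 21] [-0.271 -0.518]
```

>>> {"api": "move_arm", "payload": {
  "series": [
    [0.2,-1.3,0,0,0,0],
    [0.2,-1.3,0,0,0,0],
    [0.2,-1.3,0,0,0,0],
    [0.2,-1.3,0,0,0,0],
    [0.2,-1.3,0,0,0,0],
    [0.2,-1.3,0,0,0,0],
    [0.2,-1.3,0,0,0,0],
    [0.2,-1.3,0,0,0,0]
  ]
}}

```text
clock: 23.1
position: [0.5349, 0.0717, 0.1189]
ee_rot: [2.028, 2.4, 0.0]
force: [-0.7, -0.1, -0.1]
width: 0.296
```

```bash
python3 -c "
from h import *
look(('wrist',),('shoe',))"
```

```text
tcp [ 0.0197 -0.0523] 0.1189 [-0.7 -0.1 -0.1]
wrist shoe 0.77 [293, 256, 47, 16] [ 0.02  -0.063]
```

>>> {"api": "move_arm", "payload": {
  "series": [
    [0.2,-1.3,0,0,0,0],
    [0.2,-1.3,0,0,0,0],
    [0.2,-1.3,0,0,0,0],
    [0.2,-1.3,0,0,0,0],
    [0.2,-1.3,0,0,0,0],
    [0.2,-1.3,0,0,0,0],
    [0.2,-1.3,0,0,0,0],
    [0.2,-1.3,0,0,0,0]
  ]
}}

```text
clock: 24.0
position: [0.5509, -0.0323, 0.1188]
ee_rot: [-2.028, -2.4, -0.0]
force: [0.7, 0.7, 0.4]
width: 0.3
```

>>> {"api": "move_arm", "payload": {
  "series": [
    [0.2,-1.3,0,0,0,0],
    [0.2,-1.3,0,0,0,0],
    [0.2,-1.3,0,0,0,0],
    [0,0,0,0,0,0],
    [0,0,0,0,0,0]
  ]
}}

```text
clock: 24.5
position: [0.5567, -0.0702, 0.1188]
ee_rot: [-2.028, -2.399, -0.0]
force: [-0.7, 0.5, 0.8]
width: 0.303
```

```bash
python3 -c "
from h import *
look(names=('shoe','jockey_a'))"
```

```text
tcp [ 0.0185 -0.1959] 0.1188 [-0.7  0.5  0.8]
wrist shoe 0.58 [301, 226, 51, 28] [ 0.019 -0.192]
wrist jockey_a 0.95 [243, 201, 43, 30] [-0.015 -0.173]
wrist jockey_a 0.8 [308, 205, 42, 24] [ 0.023 -0.173]
top jockey_a 0.68 [386, 164, 19, 50] [-0.031 -0.314]
```

>>> {"api": "move_arm", "payload": {
  "series": [
    [0,0,3,0,0,0],
    [0,0,4,0,0,0],
    [-0.8,4.9,2,0,0,0],
    [-0.8,4.9,2,0,0,0],
    [-0.8,4.9,0,0,0,0],
    [0,0,0,0,0,0]
  ],
  "grip": 0
}}

```text
clock: 25.4
position: [0.5326, 0.0792, 0.2266]
ee_rot: [-2.012, -2.409, -0.005]
force: [0.2, -0.1, 0.2]
width: 0.005
```

Run:
```python
from h import *
look(names=('shoe','jockey_a','bin_lid','cage','multitool','tub','lube'))
im=imaging.get_image('top');ti=im['color'][:,:,::-1]
a=cv2.resize(ti[135:225,330:420],(540,540),interpolation=2)
cv2.imwrite('pics/t11.png',a)
```

```text
tcp [ 0.0187 -0.0445] 0.2266 [ 0.2 -0.1  0.2]
wrist cage 0.59 [152, 0, 54, 122] [-0.103  0.072]
wrist multitool 0.75 [386, 121, 49, 93] [ 0.101 -0.011]
wrist tub 0.6 [393, 0, 72, 51] [0.097 0.103]
top jockey_a 0.61 [349, 199, 13, 9] [-0.038 -0.194]
top jockey_a 0.56 [346, 176, 13, 13] [ 0.021 -0.194]
top bin_lid 0.72 [378, 151, 30, 62] [ 0.006 -0.306]
top tub 0.49 [232, 160, 20, 21] [0.1   0.106]
top tub 0.46 [457, 157, 33, 51] [-0.026 -0.532]
top tub 0.44 [376, 148, 28, 62] [ 0.005 -0.302]
top lube 0.66 [436, 128, 20, 19] [ 0.113 -0.48 ]
```

View pics/t11.png

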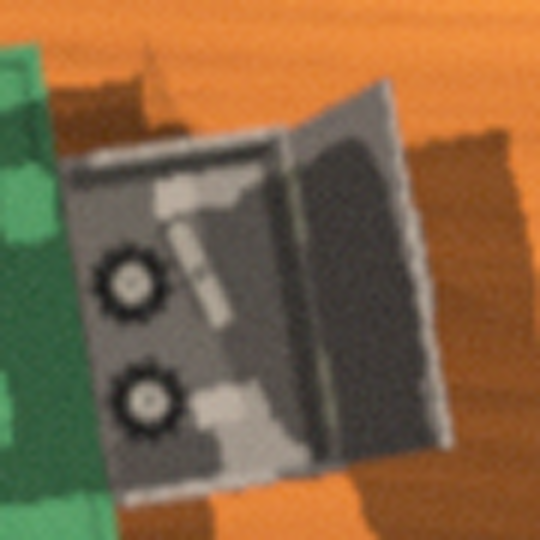

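The picture shows both wheels, at (131,283) and (150,400), and the shoe at (198,275), all lying in the bin. Now the lid: I'll go over and beyond it, then push it back along its arc.

>>> {"api": "move_arm", "payload": {
  "series": [
    [0,0,3,0,0,0],
    [0,0,2.5,0,0,0],
    [0.6,-4.7,0,0,0,0],
    [0.6,-4.7,0,0,0,0],
    [0.6,-4.7,0,0,0,0],
    [0.6,-4.7,0,0,0,0],
    [0.6,-4.7,0,0,0,0],
    [0.7,-4.7,0,0,0,0]
  ]
}}

```text
clock: 27.05
position: [0.5708, -0.2133, 0.2814]
ee_rot: [2.027, 2.4, 0.001]
force: [1.1, -0.3, -0.1]
width: 0.003
```

>>> {"api": "move_arm", "payload": {
  "series": [
    [0.3,-2,0,0,0,0],
    [0,0,0,0,0,0],
    [0,0,0,0,0,0]
  ]
}}

```text
clock: 27.35
position: [0.5737, -0.2313, 0.2809]
ee_rot: [-2.028, -2.399, -0.0]
force: [0.2, 0.1, 0.1]
width: 0.009
```

Run:
```python
from h import *
look(names=('bin_lid',))
s=monitor.observe();print(s['position'],s['ee_rot'])
```

```text
tcp [ 0.0096 -0.3576] 0.2809 [0.2 0.1 0.1]
wrist bin_lid 0.61 [208, 107, 204, 53] [-0.001 -0.302]
top bin_lid 0.77 [375, 148, 32, 65] [ 0.006 -0.306]
[ 0.57413213 -0.22979765  0.28127266] [-2.02439481e+00 -2.40191217e+00 -1.17118021e-03]
```

>>> {"api": "move_arm", "payload": {
  "series": [
    [0,0,-3,0,0,0],
    [0,0,-3,0,0,0],
    [0,0,-2,0,0,0],
    [0,0,0,0,0,0],
    [-0.2,1.2,0,0,0,0],
    [-0.2,1.2,0,0,0,0],
    [-0.2,1.2,0,0,0,0]
  ]
}}

```text
clock: 28.25
position: [0.5684, -0.1941, 0.2026]
ee_rot: [2.025, 2.399, 0.002]
force: [1.0, -1.6, 2.0]
width: 0.006
```

>>> {"api": "move_arm", "payload": {
  "series": [
    [-0.2,1.2,0,0,0,0],
    [-0.2,1.2,0,0,0,0],
    [0,0,0,0,0,0]
  ]
}}

```text
clock: 28.55
position: [0.5639, -0.1689, 0.2015]
ee_rot: [-2.024, -2.402, -0.002]
force: [0.2, 0.3, 0.4]
width: 0.005
```

Run:
```python
from h import *
look(names=('bin_lid',))
```

```text
tcp [ 0.0099 -0.2945] 0.2015 [0.2 0.3 0.4]
wrist bin_lid 0.96 [154, 182, 300, 65] [-0.003 -0.305]
top bin_lid 0.56 [378, 152, 12, 47] [ 0.025 -0.284]
```

>>> {"api": "move_arm", "payload": {
  "series": [
    [-0.2,1.0,-0.3,0,0,0],
    [-0.2,1.1,-0.3,0,0,0],
    [-0.2,1.0,-0.4,0,0,0],
    [-0.2,1.1,-0.4,0,0,0],
    [-0.1,0.9,-0.6,0,0,0],
    [-0.1,0.9,-0.7,0,0,0]
  ]
}}

```text
clock: 29.35
position: [0.5535, -0.1104, 0.1737]
ee_rot: [-2.027, -2.4, -0.0]
force: [-1.6, -0.6, 0.9]
width: 0.003
```

>>> {"api": "move_arm", "payload": {
  "series": [
    [-0.1,0.7,-0.8,0,0,0],
    [-0.1,0.7,-0.9,0,0,0],
    [-0.1,0.5,-1.0,0,0,0],
    [-0.1,0.5,-1.0,0,0,0],
    [0,0,0,0,0,0]
  ]
}}

```text
clock: 29.85
position: [0.5487, -0.0867, 0.1354]
ee_rot: [-2.025, -2.399, 0.002]
force: [-0.3, 0.3, 0.1]
width: 0.008
```

Run:
```python
from h import *
look(names=('bin_lid',))
```

```text
tcp [ 0.008  -0.2109] 0.1354 [-0.3  0.3  0.1]
wrist bin_lid 0.87 [164, 185, 286, 130] [-0.003 -0.198]
top bin_lid 0.42 [341, 162, 8, 23] [ 0.058 -0.182]
```

>>> {"api": "move_arm", "payload": {
  "series": [
    [0,0.2,-0.8,0,0,0],
    [0,0,-0.6,0,0,0],
    [0,0,-0.3,0,0,0],
    [0,0,-0.2,0,0,0],
    [0,0,0,0,0,0]
  ]
}}

```text
clock: 30.55
position: [0.5495, -0.0857, 0.1178]
ee_rot: [-2.027, -2.399, 0.001]
force: [-0.8, -0.1, -0.2]
width: 0.004
```

>>> {"api": "move_arm", "payload": {
  "series": [
    [0,0,-0.1,0,0,0],
    [0,0,0,0,0,0]
  ]
}}

```text
clock: 30.75
position: [0.5498, -0.0857, 0.1172]
ee_rot: [2.028, 2.399, -0.0]
force: [-0.2, 0.5, 0.3]
width: 0.005
```

>>> {"api": "move_arm", "payload": {
  "series": [
    [0,0,-0.1,0,0,0],
    [0,0,0,0,0,0]
  ]
}}

```text
clock: 30.95
position: [0.5499, -0.0856, 0.1162]
ee_rot: [2.027, 2.4, 0.0]
force: [0.3, 1.5, -0.7]
width: 0.005
```

>>> {"api": "move_arm", "payload": {
  "series": [
    [0,0,-0.1,0,0,0],
    [0,0,0,0,0,0]
  ]
}}

```text
clock: 31.15
position: [0.5499, -0.0856, 0.1159]
ee_rot: [2.028, 2.399, 0.001]
force: [-2.3, 1.1, 7.7]
width: 0.005
```

>>> {"api": "move_arm", "payload": {
  "series": [
    [0,0,-0.1,0,0,0],
    [0,0,0,0,0,0]
  ]
}}

```text
clock: 31.35
position: [0.55, -0.0856, 0.1157]
ee_rot: [2.028, 2.399, 0.002]
force: [-5.2, 1.2, 17.9]
width: 0.008
```

Hard stop at 0.1159, 1.5 mm above the chest-top contact at 0.1144, exactly where a shut lid should be. Retreating for a final check.

>>> {"api": "move_arm", "payload": {
  "series": [
    [0,0,1,0,0,0],
    [0,0,3,0,0,0],
    [0,0,4,0,0,0],
    [-0.8,4.8,1,0,0,0],
    [-0.8,4.8,0,0,0,0],
    [-0.8,4.8,0,0,0,0],
    [-0.8,4.8,0,0,0,0],
    [0,0,0,0,0,0]
  ]
}}

```text
clock: 32.15
position: [0.5162, 0.1146, 0.2041]
ee_rot: [-2.013, -2.408, -0.003]
force: [-0.1, -0.2, 1.0]
width: 0.006
```

Run:
```python
from h import *
look(('top','side','wrist'),names=('bin_lid','cage','multitool','tub','jockey_a','shoe'))
im=imaging.get_image('top')
for c in((.082,-.2815),(.082,-.1715),(-.082,-.1715),(-.082,-.2815)):print('shut lid corner px',np.round(proj(im,np.r_[tow(c,CH),.1215]),1))
g=im['color'].astype(int)
for y in(-.18,-.21,-.24,-.27,-.295,-.31):
    print(y,[g[tuple(np.round(proj(im,np.r_[tow((x,y),CH),.1215])[::-1]).astype(int))].tolist() for x in(-.06,0,.06)])
```

```text
tcp [ 0.0081 -0.007 ] 0.2041 [-0.1 -0.2  1. ]
top bin_lid 0.69 [338, 158, 49, 61] [ 0.001 -0.226]
top cage 0.69 [299, 152, 5, 14] [ 0.103 -0.055]
top multitool 0.53 [216, 142, 168, 118] [-0.006 -0.094]
top multitool 0.36 [300, 150, 4, 18] [ 0.103 -0.055]
top tub 0.48 [342, 160, 42, 57] [-0.    -0.222]
top shoe 0.72 [217, 141, 168, 118] [-0.004 -0.095]
side bin_lid 0.59 [315, 171, 40, 18] [-0.029 -0.207]
side bin_lid 0.43 [235, 278, 32, 43] [0.03  0.411]
side cage 0.69 [330, 222, 11, 26] [-0.105  0.077]
side cage 0.57 [279, 196, 14, 18] [ 0.101 -0.007]
side multitool 0.55 [279, 197, 14, 16] [ 0.104 -0.005]
side multitool 0.36 [341, 154, 30, 3] [-0.034 -0.386]
side tub 0.53 [264, 217, 16, 16] [0.095 0.123]
wrist cage 0.73 [151, 38, 60, 119] [-0.104  0.081]
wrist multitool 0.77 [400, 154, 55, 95] [0.1 0. ]
wrist tub 0.63 [407, 4, 83, 80] [0.097 0.12 ]
wrist shoe 0.69 [400, 155, 53, 97] [ 0.102 -0.002]
shut lid corner px [377.7 156.3]
shut lid corner px [340.  161.9]
shut lid corner px [348.8 218.5]
shut lid corner px [387.  212.6]
-0.18 [[120, 112, 106], [107, 101, 95], [177, 164, 153]]
-0.21 [[108, 99, 95], [107, 101, 94], [183, 171, 157]]
-0.24 [[110, 103, 96], [109, 104, 96], [181, 170, 153]]
-0.27 [[112, 101, 97], [110, 103, 97], [170, 157, 145]]
-0.295 [[133, 78, 32], [128, 77, 39], [134, 76, 35]]
-0.31 [[138, 80, 41], [119, 70, 35], [165, 97, 45]]
```

```bash
python3 -c "
from h import *
look(('wrist',),('cage','multitool','tub'))
print(workorder.sign_off())"
```

```text
tcp [ 0.0083 -0.0153] 0.2042 [-0.5 -0.5 -0.1]
wrist cage 0.84 [151, 39, 60, 121] [-0.103  0.073]
wrist multitool 0.75 [400, 154, 54, 95] [ 0.1  -0.01]
wrist multitool 0.34 [406, 5, 81, 77] [0.104 0.113]
wrist tub 0.65 [408, 6, 79, 78] [0.098 0.11 ]
the job is handed in; nothing more can be done
None
```

Both jockey wheels and the brake shoe are in the bin, the lid is fully shut, and the job was handed in at about 32 s on the clock.

**Parts:** I pushed each one through the rim gap with the fingertips, without picking any up. A top picture taken before closing the lid shows all three lying in the bin.

**Lid:** It met a hard stop with the TCP reading 1.5 mm above its chest-top contact, which is where a shut lid should be. In the last top picture it fills the predicted shut outline, with bare bench beyond the hinge.

**Things to leave alone:** The cage, multitool and tub read within a few millimetres of their earlier positions. I did not re-measure the wrench, pick, lube and mug, but the arm stayed clear of them.

**What went wrong or disagreed:**
- **Missed passes:** My first pass at each wheel went over the top without touching it. By contact, the fingertips sat about 5 mm above the TCP reading rather than 19 mm below it, so I found the surface by touch and used that height.
- **Forces:** That surface probe pressed with about 9 N. The final press on the lid reached about 18 N.
- **Side camera:** Its positions differed from the top camera's by up to about 15 mm. I did not rely on it for placement.

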